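# Set the panel holder to the gauge mark

### The job

Set the panel holder for the next painting panel: press a fingertip on top of its knurled wheel and roll it, stroke by stroke, until the gap between the jaws has closed so far that the index tongue on the sliding jaw points at the line on the brass gauge block. Move the jaw only by the wheel, never by touching it; grasp nothing, leave everything standing about where it is, and take the hand away at the end.

Things in the scene. Friction and masses are not known exactly. Their poses are not given: they have to be found in the camera images.
- wheel_top (a point): Top of the knurled wheel's rim, 95 mm above the table. Steel wheel, 80 mm across, 26 mm wide, upright between a grey gear case and a grey cheek that both reach 72 mm above the table. x = along its level axle, +y = along the holder from wheel to jaws, z = up. It is rigid: a light press of 3 to 15 N from above lets a fingertip roll it by friction.
- adjuster_wheel (a joint): Angle of the wheel in rad; grows as its top is rolled towards the jaws (+y), which closes the gap; the opposite opens it. Each rad moves the sliding jaw 8 mm (40 mm of rim travel). It needs about 1 N along the rim and stays where it is left.
- jaw: The sliding jaw, a dark wooden block 110 x 24 mm, top 75 mm above the table, moved by the wheel. Origin at table height under the block's centre; it slides along the holder's +y to close on the fixed jaw. At the start its centre is 130 to 142 mm from the wheel's centre. A flat steel index tongue sticks out of its far (+x) side over the scale.
- index_tip (a point): The end of the jaw's index tongue (the tip is 2.5 mm wide), 31 mm above the table; same axes as the holder.
- gauge_line (a point): The gauge mark: the dark 2 mm line on the brass block (18 x 20 x 13 mm, fixed at the edge of the holder's scale), at its edge facing the tongue, 31 mm above the table; axes as the holder, +y = closing. When set, the index tip is level with it in y (2 mm apart in x). At the start the tongue is 12 to 42 mm short of it.
- holder: The panel holder, a plywood board 180 x 330 x 18 mm fixed to the table, carrying wheel, sliding jaw and fixed jaw (dark wood, top 80 mm above the table); origin at table height, the wheel's centre is at y = -110 mm, the fixed jaw's at y = +105 mm. It lies turned by up to 0.35 rad.
- ink_bottle: Bystander: a small glass ink bottle, 32 mm across, 48 mm tall, standing on the holder's board 75 mm beside the wheel on the scale side; origin under its centre
- tape_roll: Bystander: a roll of paper tape lying flat, 90 mm across, 25 mm high; origin under its centre
- gesso_jar: Bystander: a white plastic jar, 68 mm across, 75 mm tall; origin under its centre
- water_mug: Bystander: a white mug, 76 mm across, 85 mm tall; origin under its centre
- brush: Bystander: a paint brush lying on the table; origin under its middle
- palette_knife: Bystander: a palette knife lying on the table; origin under its middle
- cradled_panel: Bystander: a small wooden painting panel lying flat, 120 x 100 x 25 mm; origin under its centre

How it is judged:
By the outcome, as a careful person would: the job done as asked, in the order asked, and still so for the second after the job is handed in, with the robot touching nothing.
It also fails if it takes over 58 s, if anything falls off the work surface, if the arm or the gripper's body presses on something with over 40 N, if the wrist force passes 120 N, or if a joint passes its speed limit or range.

### The arm

A 6-joint arm with a two-finger parallel gripper is mounted at the origin on the work surface. World frame = base frame: x ahead of the robot, y to its left, z up, the work surface at z = 0. Lengths are in mm, angles in rad, forces in N, time in s.
With the tool pointing down it reaches from about 325 to 900 mm from the base axis. Payload 3.5 kg.
Tool frame: the origin (TCP) lies between the finger pads; the fingertips stand robot.finger_overhang ahead of it and the grasp point (between the pads) lies 8 mm behind it (robot.finger_overhang is the distance from the TCP to the fingertips, in mm); z points along the fingers, y is the line along which they close (so a half turn about z gives the same grasp; the last joint's range is limited). The gripper opens to 85 mm and grips with 20 to 120 N. Pads are 22 mm wide; open, the fingers measure 114 mm over their backs; the gripper's body (76 mm by 85 mm) begins 54 mm behind the grasp point. The pads swing forward as they close: fully open they stand 13 mm farther back than shut.
Start: joints at [1.008, 0.276, -0.026, 1.268, 0, 1.467], TCP at [277.361, 560.083, 242.313] pointing down, gripper open.
Joint ranges: [-3.12, 3.12], [-0.85, 1.88], [-1.08, 1.24], [-1.95, 2.15], [-1.57, 1.53], [-3.14, 3.14]. Speed limits (rad/s): [2.57, 2.57, 3.14, 3.14, 3.14, 3.14].

### API

Orientations are given as a 3x3 rotation matrix whose columns are the frame's x, y, z axes.
In Python, from station import monitor, get_image, robot, find_in, trace gives the robot as it stands.
- The arm moves only by the tool carry_out, never from a script. Its argument "series" is a list of rows, each a list of 4 numbers: the shift along the tool's x, y, z each as a share of 0.12 m, from -1 to 1, then the turn about the tool's z as a share of 1.5 rad, from -1 to 1. In form: [[dx, dy, dz, spin], ...]. A call has exactly 5 rows; each row is the pose to reach, as a shift and turn from the pose commanded when the call began, along the tool's axes at that moment; what a row does not reach only later rows make up. A row lasts 1/10 s, in which the tool goes at most 50 mm and 8.59 degrees, less where a joint would pass 70% of its speed; a pose out of reach is approached as far as the arm can. A call with a number of a shift or a turn outside -1 to 1 is refused whole. A call with a gripper value outside its range is refused whole. "claw" is the gripper command: -1 is fully open, 1 is shut, values between are in proportion, set as the call begins (left out, the last holds). The fingers move at their own pace and stop on an object; "force" is the grip in N (left out, the last holds). Time passes only in rows, so rows that repeat a pose let the fingers close, or fill a call up. It gives the time, the measured TCP pose, the force, the opening and the grip force at its end, in the units of the state.
- monitor.read_state(): the state, without advancing time (a new reading comes with each control period).
- get_image(name): name is "scene" or "top" or "wrist"; returns a dict with "frame" (420x560x3 uint8, red, green, blue), "mtx" (3x3 intrinsics, pixels), "dist" ([k1, k2, p1, p2, k3] as OpenCV has them; the pictures are not rectified), "extrinsics" (4x4, takes a point from camera to world coordinates). Camera axes: x right, y up, looking along -z (the intrinsics and any distortion apply to the point x, -y, -z); pixel columns grow to the right and rows downward; lengths in mm; the calibration is good to about 2 mm. A picture is of the moment at which its call begins. There is no depth.
- robot.job_done(): hands the job in; it is judged then, once.
Trained networks look in a picture, given as the dict that the camera call returned (one of the last four; its "shot" number tells which), for a name from the list of things; names that differ only in an ending like _2 or _b are one class to them, and where a whole thing is asked for, a point or a joint stands for the part that bears it (a point fixed in the world has none). Each returns a list of dicts, best first, with "confidence" (0 to 1); they miss things now and then, are a little off and sometimes report something else, mostly with a low value. They report only what shows in the picture. A call takes as long as a camera call.
- find_in(picture, query): "box" ([left, top, right, bottom] in pixels, round what is visible of it).
- trace(picture, query): "mask" (420x560 bool, what is visible of it) and "box" ([left, top, right, bottom] in pixels, round what is visible of it).
The state is a dict: "clock": time; "qpos": joint angles; "qd": joint speeds; "effort": joint torques, N m; "ee_pos": TCP position; "orientation": TCP orientation; "contact_force": force on the tool from outside, world axes, zero at the start; "torque": the same for the moment, N m; "finger_gap": finger opening in mm; "grip_force": force on a finger pad.
Only numpy, scipy, OpenCV 4.12 (cv2) and the standard library are available. Lean on these libraries where they do the work, as an engineer would, in place of code of your own. Each camera call takes 0.05 s, during which the arm holds its last target. There are 200 camera calls.

## Working session

There is one attempt and no reset: what is moved stays moved. The work goes in short steps, Python scripts to look and compute and a tool call to move; the robot and the scene stay as the last step left them, time stands still between calls to the robot, and variables do not carry over. Pictures are saved under pics/ and viewed, at most 10 in all, crops included, and the job is handed in when it is done.

Besides the shell and the picture viewer there is one more tool, called after "Request:" as a command line: name --pt "numbers of a row" for each row, then --argument value for the rest. carry_out: Moves the arm, as the interface text tells. Its arguments: {"type":"object","properties":{"series":{"type":"array","items":{"type":"array","items":{"type":"number"}}},"claw":{"type":"number"},"force":{"type":"number"}},"required":["series"]}

```bash
mkdir -p pics; cat > h.py <<'E'
import numpy as np, cv2
from station import monitor, get_image, robot, find_in, trace
def ray(p,u,v):
    q=cv2.undistortPoints(np.array([[[u,v]]],float),p["mtx"],np.array(p["dist"],float))[0,0]
    T=np.array(p["extrinsics"]); d=T[:3,:3]@np.array([q[0],-q[1],-1.]); return T[:3,3],d
def at_z(p,u,v,z):
    o,d=ray(p,u,v); return o+d*(z-o[2])/d[2]
def proj(p,X):
    T=np.array(p["extrinsics"]); c=(np.array(X,float)-T[:3,3])@T[:3,:3]
    c=c*[1,-1,-1]
    return cv2.projectPoints(c.reshape(-1,1,3),np.zeros(3),np.zeros(3),np.array(p["mtx"],float),np.array(p["dist"],float))[0][:,0]
def save(p,n): cv2.imwrite(f"pics/{n}.png",p["frame"][:,:,::-1])
E
python3 - <<'E'
from h import *
s=monitor.read_state(); print(s["clock"],s["ee_pos"],np.round(s["orientation"],3).tolist(),robot.finger_overhang,s["contact_force"])
for n in ("scene","top"):
    p=get_image(n); save(p,n+"0"); print(n,np.round(p["extrinsics"],2).tolist())
    for q in ("wheel_top","jaw","index_tip","gauge_line","holder","ink_bottle"):
        for d in find_in(p,q)[:2]: print(q,np.round(d["box"],1),round(d["confidence"],2))
E
```

```text
0.0 [276.95895116 559.44767841 241.1688487 ] [[-0.896, 0.444, -0.001], [0.444, 0.896, -0.002], [0.0, -0.002, -1.0]] 11.0 [-0.17706257  0.29816692  0.15967428]
scene [[-0.13, -0.6, 0.79, 1288.94], [0.99, -0.09, 0.1, 125.46], [0.01, 0.79, 0.61, 636.66], [0.0, 0.0, 0.0, 1.0]]
wheel_top [200.4 201.3 387.3 287. ] 0.85
jaw [265.5 203.4 325.8 267.6] 0.96
index_tip [264.2 198.4 326.8 268. ] 0.58
holder [200.8 199.1 385.2 289.5] 0.74
holder [187.7 282.7 242.1 331.8] 0.48
ink_bottle [226.1 244.4 239.5 272. ] 0.73
ink_bottle [262.5 200.7 325.9 266.8] 0.18
top [[-0.02, 0.99, -0.15, 442.35], [-1.0, -0.02, 0.0, 49.0], [-0.0, 0.15, 0.99, 971.48], [0.0, 0.0, 0.0, 1.0]]
wheel_top [189.6 170.4 335.6 266. ] 0.87
jaw [231.6 192.1 291.6 253.4] 0.79
index_tip [234.9 192.2 288.  254. ] 0.87
gauge_line [226.1 184.5 236.6 188.7] 0.55
holder [187.6 168.4 340.8 263.7] 0.91
ink_bottle [299.6 175.4 313.  191.9] 0.61
```

```bash
python3 - <<'E'
import cv2
a=cv2.imread("pics/top0.png")[140:290,160:360]
cv2.imwrite("pics/topc.png",cv2.resize(a,None,fx=4,fy=4,interpolation=cv2.INTER_CUBIC))
E
```

```text
(no output)
```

View pics/topc.png

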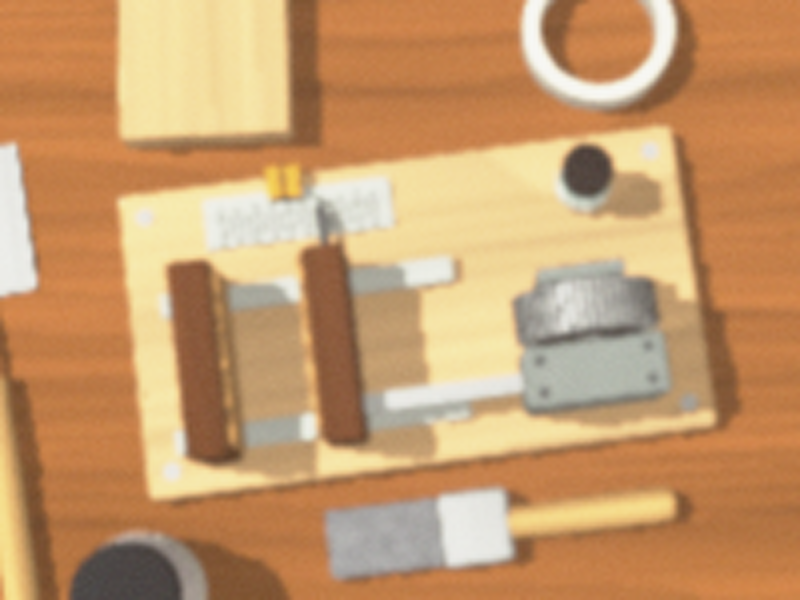

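View pics/scene0.png

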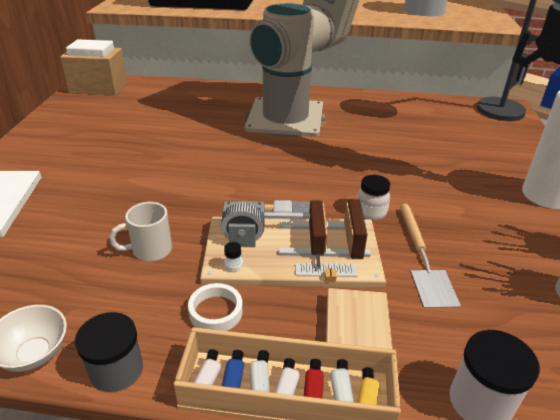

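The top view shows the holder's board, with corners at crop pixels (118,198), (675,125), (717,425) and (152,498). The wheel is at about (587,305), the tongue tip at about (322,197), and the brass line at about (284,197). Jaws are on the left, so the holder's +y is close to world +y.

```bash
cat >> h.py <<'E'
def c2(u,v): return 160+u/4,140+v/4
E
python3 - <<'E'
from h import *
p=get_image("top")
C=np.array([at_z(p,*c2(u,v),18)[:2] for u,v in((118,198),(675,125),(717,425),(152,498))])
print(C, C.mean(0))
yd=(C[0]-C[1]+C[3]-C[2]);print(np.linalg.norm(yd)/2); yd/=np.linalg.norm(yd); xd=np.array([yd[1],-yd[0]])
print("yd",yd,"ang",np.arctan2(-yd[0],yd[1]))
w=C.mean(0)-110*yd
print("wheel from board",w,"by pix z~88",at_z(p,*c2(587,303),90))
def hol(X): X=X[:2]-C.mean(0); return X@xd,X@yd
t=at_z(p,*c2(322,195),31); g=at_z(p,*c2(284,197),31)
print(t,g,hol(t),hol(g), "wheel", hol(at_z(p,*c2(587,303),90)))
print("jaw",hol(at_z(p,*c2(332,344),75)))
s=monitor.read_state();R=np.array(s["orientation"]);print(s["qpos"])
for z in(180,): print("delta tool mm",R.T@(np.array([*w,z])-s["ee_pos"]))
E
```

```text
[[649.14648031 247.70535657]
 [686.45634942 -81.61489083]
 [508.6021667  -98.78996488]
 [473.32861913 226.37158119]] [579.38340389  73.41802051]
329.2471603384867
yd [-0.11022634  0.99390651] ang 0.110450771406925
wheel from board [591.50830092 -35.91169582] by pix z~88 [570.62454657 -20.45802773  90.        ]
[645.59302335 126.45727709  31.        ] [644.87064969 148.50767577  31.        ] (np.float64(71.65249489367275), np.float64(45.41801870244184)) (np.float64(73.3650576800766), np.float64(67.41367814630024)) wheel (np.float64(-19.05309822598597), np.float64(-92.33855891220576))
jaw (np.float64(-21.24744228406453), np.float64(47.2212951529441))
[ 1.00759943e+00  2.76321553e-01 -2.63649201e-02  1.26801950e+00
  1.71628996e-05  1.46741413e+00]
delta tool mm [-546.01381772 -394.69415957   62.33822125]
```

Request:
carry_out --pt "-1 -0.72 0 -0.38" --pt "-1 -0.72 0 -0.38" --pt "-1 -0.72 0 -0.38" --pt "-1 -0.72 0 -0.38" --pt "-1 -0.72 0 -0.38" --claw 1 --force 30

```text
clock: 1.25
ee_pos: [347.3, 428.2, 242.6]
orientation: [[-0.994, -0.107, 0.0], [-0.107, 0.994, 0.0], [-0.0, 0.0, -1.0]]
contact_force: [-0.0, 0.3, -0.1]
finger_gap: 12.1
grip_force: 0.0
```

Request:
carry_out --pt "-0.36 -0.98 0 0" --pt "-0.36 -0.98 0 0" --pt "-0.36 -0.98 0 0" --pt "-0.36 -0.98 0 0" --pt "-0.36 -0.98 0 0"

```text
clock: 1.75
ee_pos: [402.5, 317.9, 242.5]
orientation: [[-0.994, -0.108, 0.0], [-0.108, 0.994, 0.001], [-0.0, 0.001, -1.0]]
contact_force: [0.2, 0.6, 0.1]
finger_gap: -0.4
grip_force: 0.0
```

Request:
carry_out --pt "-0.36 -0.98 0 0" --pt "-0.36 -0.98 0 0" --pt "-0.36 -0.98 0 0" --pt "-0.36 -0.98 0 0" --pt "-0.36 -0.98 0 0"

```text
clock: 2.25
ee_pos: [458.2, 206.3, 242.3]
orientation: [[-0.994, -0.11, -0.0], [-0.11, 0.994, 0.001], [0.0, 0.001, -1.0]]
contact_force: [-0.5, -0.1, 0.1]
finger_gap: 0.2
grip_force: 0.0
```

Request:
carry_out --pt "-0.36 -0.98 0 0" --pt "-0.36 -0.98 0 0" --pt "-0.36 -0.98 0 0" --pt "-0.36 -0.98 0 0" --pt "-0.36 -0.98 0 0"

```text
clock: 2.75
ee_pos: [513.8, 94.5, 242.1]
orientation: [[-0.994, -0.111, -0.001], [-0.111, 0.994, 0.001], [0.001, 0.001, -1.0]]
contact_force: [-1.2, 0.9, -0.2]
finger_gap: 0.1
grip_force: 0.0
```

Request:
carry_out --pt "-0.36 -0.7 0 0" --pt "-0.36 -0.7 0 0" --pt "-0.36 -0.7 0 0" --pt "-0.36 -0.7 0 0" --pt "-0.36 -0.7 0 0"

```text
clock: 3.25
ee_pos: [565.3, 16.3, 242.1]
orientation: [[-0.994, -0.112, -0.001], [-0.112, 0.994, 0.001], [0.001, 0.001, -1.0]]
contact_force: [-1.1, 0.3, -0.8]
finger_gap: -0.1
grip_force: 0.0
```

```bash
python3 - <<'E'
from h import *
s=monitor.read_state(); print(s["clock"],s["ee_pos"],np.round(s["orientation"],3).tolist(),s["contact_force"],s["finger_gap"],s["qpos"])
p=get_image("wrist"); print(np.round(p["extrinsics"],2).tolist())
for q in ("wheel_top","jaw","index_tip","gauge_line"):
    for d in find_in(p,q)[:2]: print(q,np.round(d["box"],1),round(d["confidence"],2))
cv2.imwrite("pics/w1.png",p["frame"][:,:,::-1])
E
```

```text
3.25 [565.33383502  16.29209262 242.10259392] [[-0.994, -0.112, -0.001], [-0.112, 0.994, 0.001], [0.001, 0.001, -1.0]] [-1.11242954  0.26475166 -0.76528304] -0.13604822861216223 [-8.58242454e-02  1.72500779e-01 -1.57697566e-01  1.24191374e+00
  6.84993104e-04 -1.98278380e-01]
[[-0.11, -0.94, -0.31, 484.89], [0.99, -0.11, -0.03, 6.8], [0.0, -0.31, 0.95, 371.8], [0.0, 0.0, 0.0, 1.0]]
wheel_top [189.3 127.2 466.3 260.6] 0.81
jaw [278.3 138.9 390.3 250.8] 0.86
index_tip [280.5 140.  392.1 253.6] 0.96
index_tip [360.8 254.  380.9 269.9] 0.38
gauge_line [359.2 252.9 379.2 270.6] 0.52
```

View pics/w1.png

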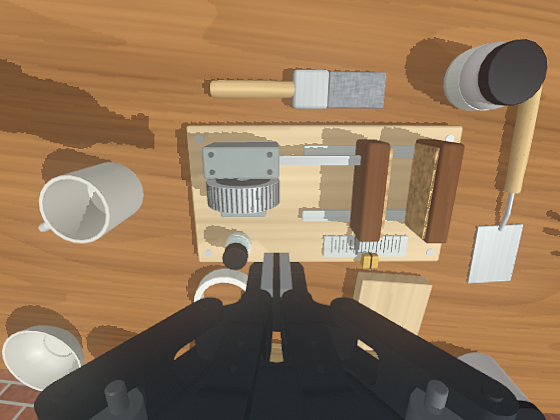

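The wrist view shows the wheel at px (206–281, 177–216), the case beside it at (241,160), the tongue near (372,242), and the brass block at (370,261). I'll fit the wheel's outline to it.

```bash
python3 - <<'E'
from h import *
p=get_image("wrist"); f=p["frame"]
a=0.1105; yd=np.array([-np.sin(a),np.cos(a)]); xd=np.array([np.cos(a),np.sin(a)])
c=np.array([571.,-21.])
im=cv2.resize(f[:,:,::-1],None,fx=4,fy=4,interpolation=cv2.INTER_CUBIC)
def draw(xs,col):
    t=np.radians(np.arange(-70,71,5))
    P=[[*(c+xs*xd+40*np.sin(k)*yd),55+40*np.cos(k)] for k in t]
    for u,v in proj(p,P): cv2.circle(im,(int(4*u+2),int(4*v+2)),2,col,-1)
draw(-13,(0,0,255)); draw(13,(0,255,0))
for u,v in proj(p,[[*c,95.]]): cv2.circle(im,(int(4*u+2),int(4*v+2)),4,(255,0,0),-1)
a1=im[540:940,760:1160]; b=im[880:1100,1280:1660]
cv2.imwrite("pics/w2.png",np.hstack([a1,np.vstack([b,np.zeros((180,380,3),np.uint8)])]))
E
```

```text
(no output)
```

View pics/w2.png

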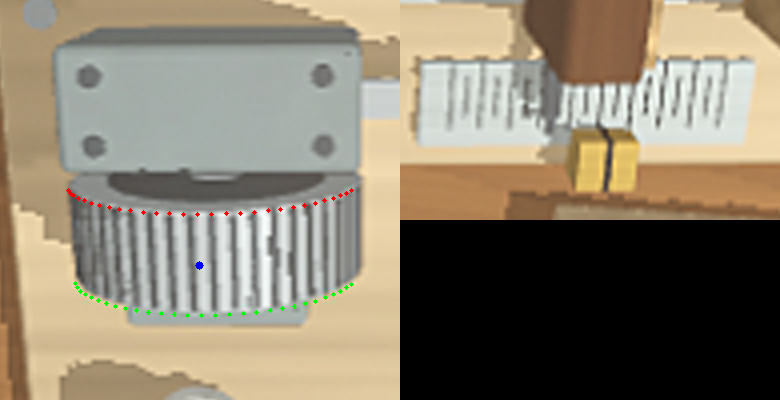

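Request:
carry_out --pt "-0.015 -0.41 0.3 0" --pt "-0.015 -0.41 0.6 0" --pt "-0.015 -0.41 0.85 0" --pt "-0.015 -0.41 0.9 0" --pt "-0.015 -0.41 0.9 0"

```text
clock: 4.05
ee_pos: [572.5, -34.1, 133.5]
orientation: [[-0.994, -0.11, -0.003], [-0.11, 0.994, 0.001], [0.003, 0.001, -1.0]]
contact_force: [0.1, -0.2, -0.1]
finger_gap: 0.1
grip_force: 0.0
```

Request:
carry_out --pt "0 0 0.03 0" --pt "0 0 0.06 0" --pt "0 0 0.09 0" --pt "0 0 0.12 0" --pt "0 0 0.12 0"

```text
clock: 4.55
ee_pos: [573.3, -34.3, 119.7]
orientation: [[-0.994, -0.11, -0.0], [-0.11, 0.994, 0.0], [0.0, 0.0, -1.0]]
contact_force: [0.5, 0.2, -0.0]
finger_gap: 0.2
grip_force: 0.0
```

Request:
carry_out --pt "0 0 0.03 0" --pt "0 0 0.06 0" --pt "0 0 0.08 0" --pt "0 0 0.09 0" --pt "0 0 0.09 0"

```text
clock: 5.05
ee_pos: [573.3, -34.4, 108.8]
orientation: [[-0.994, -0.11, -0.001], [-0.11, 0.994, 0.0], [0.001, 0.0, -1.0]]
contact_force: [0.5, 0.8, 0.6]
finger_gap: -0.0
grip_force: 0.0
```

Request:
carry_out --pt "0 0 0.006 0" --pt "0 0 0.012 0" --pt "0 0 0.018 0" --pt "0 0 0.02 0" --pt "0 0 0.02 0"

```text
clock: 5.55
ee_pos: [573.5, -34.4, 106.7]
orientation: [[-0.994, -0.11, -0.0], [-0.11, 0.994, 0.0], [0.0, 0.0, -1.0]]
contact_force: [-0.5, -0.7, 1.2]
finger_gap: 0.1
grip_force: 0.0
```

Request:
carry_out --pt "0 0 0.006 0" --pt "0 0 0.012 0" --pt "0 0 0.012 0" --pt "0 0 0.012 0" --pt "0 0 0.012 0"

```text
clock: 6.05
ee_pos: [573.5, -34.4, 105.3]
orientation: [[-0.994, -0.11, -0.0], [-0.11, 0.994, 0.0], [-0.0, 0.0, -1.0]]
contact_force: [-0.5, -0.0, 0.3]
finger_gap: -0.0
grip_force: 0.0
```

Request:
carry_out --pt "0 0 0.006 0" --pt "0 0 0.012 0" --pt "0 0 0.012 0" --pt "0 0 0.012 0" --pt "0 0 0.012 0"

```text
clock: 6.55
ee_pos: [573.7, -34.9, 104.8]
orientation: [[-0.994, -0.11, 0.0], [-0.11, 0.994, -0.001], [-0.0, -0.001, -1.0]]
contact_force: [-2.4, -0.8, 6.0]
finger_gap: 0.1
grip_force: 2.9
```

Request:
carry_out --pt "0 0.05 0 0" --pt "0 0.1 0 0" --pt "0 0.15 0 0" --pt "0 0.15 0 0" --pt "0 0.15 0 0"

```text
clock: 7.05
ee_pos: [571.7, -16.6, 105.9]
orientation: [[-0.994, -0.11, 0.001], [-0.11, 0.994, -0.001], [-0.0, -0.001, -1.0]]
contact_force: [-4.3, 0.4, 11.0]
finger_gap: 0.0
grip_force: 5.9
```

Request:
carry_out --pt "0 0.04 0 0" --pt "0 0.08 0 0" --pt "0 0.12 0 0" --pt "0 0.12 0 0" --pt "0 0.12 0 0"

```text
clock: 7.55
ee_pos: [570.1, -1.7, 103.9]
orientation: [[-0.994, -0.111, 0.0], [-0.11, 0.994, 0.001], [-0.0, 0.001, -1.0]]
contact_force: [-0.8, 2.0, 3.3]
finger_gap: 0.1
grip_force: 1.8
```

Request:
carry_out --pt "0 0 -0.1 0" --pt "0 -0.15 -0.1 0" --pt "0 -0.29 -0.1 0" --pt "0 -0.29 -0.1 0" --pt "0 -0.29 -0.1 0"

```text
clock: 8.05
ee_pos: [573.7, -37.5, 115.8]
orientation: [[-0.994, -0.109, -0.0], [-0.109, 0.994, 0.0], [0.0, 0.0, -1.0]]
contact_force: [-0.0, 0.0, 0.7]
finger_gap: -0.4
grip_force: 0.0
```

```bash
python3 - <<'E'
from h import *
p=get_image("wrist"); q=get_image("top"); save(q,"t3");save(p,"w3")
for n in("index_tip","gauge_line","jaw"):
  print(n,[(np.round(d["box"],1).tolist(),round(d["confidence"],2)) for d in find_in(p,n)[:2]])
c=proj(p,[[645,142,31.]])[0]; print(c)
f=p["frame"][:,:,::-1]; u,v=int(c[0]),int(c[1]); u0=max(u-50,0);v0=max(v-50,0)
a=cv2.resize(f[v0:v0+100,u0:u0+100],(400,400),interpolation=cv2.INTER_CUBIC)
c=proj(q,[[645,142,31.]])[0];U,V=int(c[0])-20,int(c[1])-20;print("off",u0,v0,U,V)
b=cv2.resize(q["frame"][V:V+40,U:U+40,::-1],(400,400),interpolation=cv2.INTER_CUBIC)
cv2.imwrite("pics/c3.png",np.hstack([a,b]))
E
```

```text
index_tip [([370.0, 150.8, 559.5, 315.0], 0.91)]
gauge_line [([449.8, 312.4, 482.6, 333.1], 0.98)]
jaw [([366.1, 150.8, 560.0, 316.0], 0.56)]
[467.09954391 316.65991199]
off 417 266 213 169
```

View pics/c3.png

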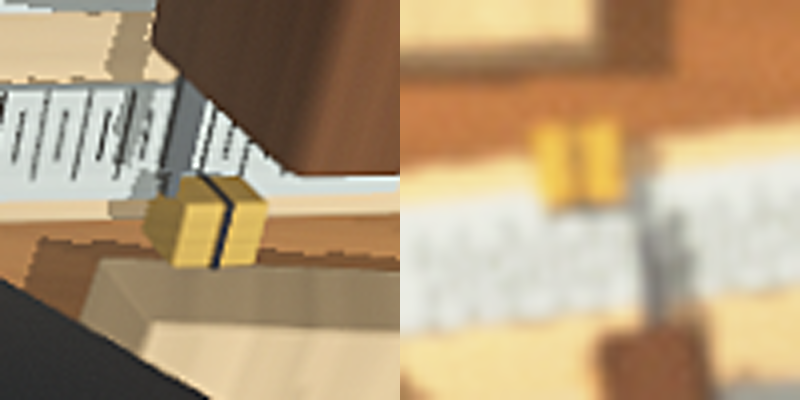

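The wrist crop (left) shows the tongue tip at about (170,192) and the brass line's near edge at (203,176). In the top crop (right), the tongue is at (645,180) and the line at (578,200).

```bash
python3 - <<'E'
from h import *
a=0.1105; yd=np.array([-np.sin(a),np.cos(a)]);xd=np.array([np.cos(a),np.sin(a)])
p=get_image("wrist");q=get_image("top")
W=lambda u,v:at_z(p,417+u/4,266+v/4,31)[:2]
T=lambda u,v:at_z(q,213+u/10,169+v/10,31)[:2]
for n,t,g in(("w",W(170,192),W(203,176)),("t",T(242,180),T(178,203))): print(n,t,g,(g-t)@yd,(g-t)@xd)
E
```

```text
w [642.321164   135.11969121] [637.48028256 141.27687665] 6.653462768122874 -4.13237205343942
t [649.90019588 134.08880532] [644.76200865 148.97229541] 15.359331893856504 -3.4655690461252284
```

```bash
python3 - <<'E'
from h import *
a=0.1105; yd=np.array([-np.sin(a),np.cos(a)]);xd=np.array([np.cos(a),np.sin(a)])
p=get_image("wrist")
W=lambda u,v:at_z(p,417+u/4,266+v/4,31)[:2]
t,g=W(170,192),W(232,207); print(t,g,(g-t)@yd,(g-t)@xd)
P=proj(p,[[*g,31],[*g,18]]); print((P-[417,266])*4)
E
```

```text
[642.48790541 135.16462033] [645.12624384 150.81321951] 15.262216222967592 4.3479008513383
[[231.99999763 206.99999871]
 [197.34106852 170.83369116]]
```

Request:
carry_out --pt "0 0.025 0.07 0" --pt "0 0.025 0.1 0" --pt "0 0.025 0.1 0" --pt "0 0.075 0.1 0" --pt "0 0.125 0.1 0"

```text
clock: 8.95
ee_pos: [572.6, -23.1, 105.9]
orientation: [[-0.994, -0.109, 0.001], [-0.109, 0.994, -0.003], [-0.001, -0.003, -1.0]]
contact_force: [-4.3, -2.8, 13.4]
finger_gap: 0.2
grip_force: 6.6
```

Request:
carry_out --pt "0 0.05 0 0" --pt "0 0.1 0 0" --pt "0 0.15 0 0" --pt "0 0.17 0 0" --pt "0 0.17 0 0"

```text
clock: 9.45
ee_pos: [570.1, -1.1, 103.8]
orientation: [[-0.994, -0.111, 0.0], [-0.111, 0.994, 0.001], [-0.001, 0.001, -1.0]]
contact_force: [0.2, 1.3, 3.4]
finger_gap: 0.3
grip_force: 1.8
```

Request:
carry_out --pt "0 0 -0.1 0" --pt "0 -0.15 -0.1 0" --pt "0 -0.27 -0.1 0" --pt "0 -0.27 -0.1 0" --pt "0 -0.27 -0.1 0"

```text
clock: 9.95
ee_pos: [573.1, -34.2, 115.6]
orientation: [[-0.994, -0.109, -0.001], [-0.109, 0.994, 0.001], [0.001, 0.001, -1.0]]
contact_force: [-0.6, -0.2, -0.1]
finger_gap: 0.3
grip_force: 0.0
```

Request:
carry_out --pt "0 0 0.07 0" --pt "0 0 0.1 0" --pt "0 0 0.1 0" --pt "0 0.05 0.1 0" --pt "0 0.1 0.1 0"

```text
clock: 10.45
ee_pos: [572.3, -22.8, 105.9]
orientation: [[-0.994, -0.11, 0.0], [-0.11, 0.994, -0.003], [-0.0, -0.003, -1.0]]
contact_force: [-5.2, -2.4, 14.0]
finger_gap: -0.1
grip_force: 7.2
```

Request:
carry_out --pt "0 0.05 0 0" --pt "0 0.1 0 0" --pt "0 0.15 0 0" --pt "0 0.17 0 0" --pt "0 0.17 0 0"

```text
clock: 10.95
ee_pos: [569.8, -0.8, 103.6]
orientation: [[-0.994, -0.111, -0.0], [-0.111, 0.994, 0.001], [0.0, 0.001, -1.0]]
contact_force: [-0.2, 1.5, 2.6]
finger_gap: -0.1
grip_force: 1.9
```

Request:
carry_out --pt "0 0 -0.1 0" --pt "0 -0.15 -0.1 0" --pt "0 -0.27 -0.1 0" --pt "0 -0.27 -0.1 0" --pt "0 -0.27 -0.1 0"

```text
clock: 11.45
ee_pos: [573.2, -34.2, 115.6]
orientation: [[-0.994, -0.109, -0.001], [-0.109, 0.994, 0.001], [0.001, 0.001, -1.0]]
contact_force: [-0.6, 0.5, -0.2]
finger_gap: 0.3
grip_force: 0.0
```

```bash
python3 - <<'E'
from h import *
p=get_image("wrist"); q=get_image("top")
c=proj(p,[[645,148,31.]])[0]
u0,v0=int(c[0])-25,int(c[1])-30
a=cv2.resize(p["frame"][v0:v0+50,u0:u0+50,::-1],(400,400),interpolation=cv2.INTER_CUBIC)
U,V=213,169;print("off",u0,v0)
b=cv2.resize(q["frame"][V:V+40,U:U+40,::-1],(400,400),interpolation=cv2.INTER_CUBIC)
cv2.imwrite("pics/c4.png",np.hstack([a,b]))
E
```

```text
off 444 287
```

View pics/c4.png

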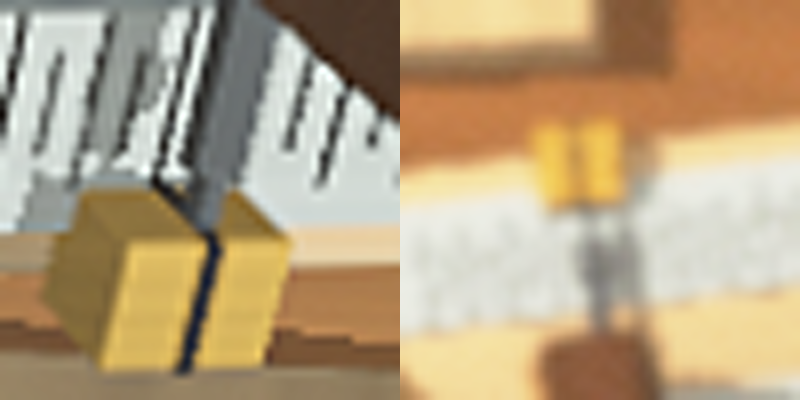

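The wrist crop shows the tongue tip at about (206,225), just left of the line's edge at (213,243). In the top crop the tip is at (592,215) and the line at (578,195). Only a little remains.

```bash
python3 - <<'E'
from h import *
a=0.1105; yd=np.array([-np.sin(a),np.cos(a)]);xd=np.array([np.cos(a),np.sin(a)])
p=get_image("wrist"); save(p,"w5")
W=lambda u,v:at_z(p,444+u/8,287+v/8,31)[:2]
g=W(213,243);l2=W(185,370);b=l2-g;print("line dir",b,np.arctan2(b[1],b[0]),np.linalg.norm(b), "brass width",np.linalg.norm(W(285,243)-W(130,243)))
for t in((206,225),(205,222),(200,222)):
  t=W(*t);print((g-t)@yd,(g-t)@xd)
# expected: ideal tip overlay
im=cv2.resize(p["frame"][287:337,444:494,::-1],(600,600),interpolation=cv2.INTER_NEAREST)
for dx,dy in((-2,-1.25),(-2,1.25),(-12,1.25),(-12,-1.25),(0,0)):
  X=g+dx*xd+dy*yd; u,v=(proj(p,[[*X,31]])[0]-[444,287]+.5)*12; cv2.circle(im,(int(u),int(v)),3,(0,0,255),-1)
cv2.imwrite("pics/c5.png",im)
E
```

```text
line dir [17.39802699  2.60941304] 0.14887358932487804 17.59262287002054 brass width 18.013823956234752
1.36003014729628 2.4545997363656866
1.5664295432589233 2.8616429443467917
2.144892904129024 2.8738553446929833
```

View pics/c5.png

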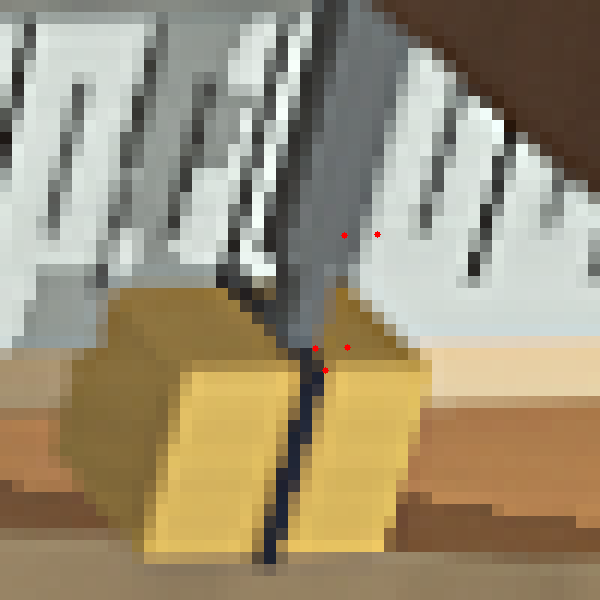

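Remaining travel is about 1.35 mm, or roughly 6.5 mm of rim. I'll do one short stroke centred on the top of the wheel.

Request:
carry_out --pt "0 0.1 0 0" --pt "0 0.1 0.05 0" --pt "0 0.1 0.08 0" --pt "0 0.1 0.093 0" --pt "0 0.1 0.093 0"

```text
clock: 12.1
ee_pos: [571.9, -21.6, 105.9]
orientation: [[-0.994, -0.111, -0.0], [-0.111, 0.994, -0.0], [0.0, 0.0, -1.0]]
contact_force: [-3.2, -0.1, 10.6]
finger_gap: 0.0
grip_force: 5.0
```

Request:
carry_out --pt "0 0.02 0 0" --pt "0 0.04 0 0" --pt "0 0.054 0 0" --pt "0 0.054 0 0" --pt "0 0.054 0 0"

```text
clock: 12.6
ee_pos: [571.2, -15.8, 105.9]
orientation: [[-0.994, -0.11, -0.0], [-0.11, 0.994, -0.002], [0.0, -0.001, -1.0]]
contact_force: [-3.6, -1.2, 9.7]
finger_gap: 0.2
grip_force: 4.7
```

Request:
carry_out --pt "0 0 -0.05 0" --pt "0 0 -0.1 0" --pt "0 -0.15 -0.1 0" --pt "0 -0.154 -0.093 0" --pt "0 -0.154 -0.093 0"

```text
clock: 13.1
ee_pos: [573.3, -33.8, 115.6]
orientation: [[-0.994, -0.109, -0.0], [-0.109, 0.994, 0.001], [0.0, 0.001, -1.0]]
contact_force: [0.6, 0.1, 0.2]
finger_gap: -0.0
grip_force: 0.0
```

```bash
python3 - <<'E'
from h import *
p=get_image("wrist"); save(p,"w6"); o=cv2.imread("pics/w5.png")
print(monitor.read_state()["ee_pos"])
im=cv2.resize(p["frame"][297:327,454:484,::-1],(600,600),interpolation=cv2.INTER_NEAREST)
cv2.imwrite("pics/c6.png",im)
E
```

```text
[573.14704516 -33.54833819 115.51395165]
```

View pics/c6.png

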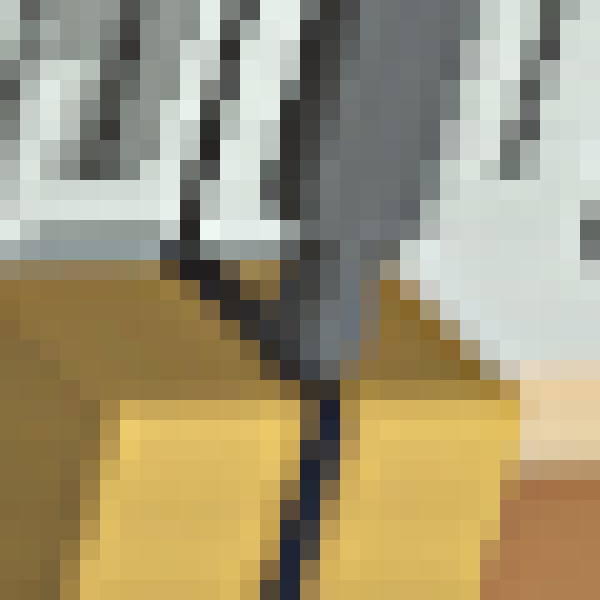

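Request:
carry_out --pt "0 0 -0.25 0" --pt "-0.2 0.3 -0.25 0" --pt "-0.4 0.6 -0.25 0" --pt "-0.57 0.75 -0.25 0" --pt "-0.57 0.75 -0.25 0"

```text
clock: 13.65
ee_pos: [633.5, 66.4, 145.8]
orientation: [[-0.993, -0.114, 0.002], [-0.114, 0.993, 0.001], [-0.002, 0.001, -1.0]]
contact_force: [-0.5, -0.4, -0.3]
finger_gap: 0.2
grip_force: 0.0
```

Request:
carry_out --pt "-0.3 0.4 0 0" --pt "-0.57 0.75 0 0" --pt "-0.57 0.75 0 0" --pt "-0.57 0.75 0 0" --pt "-0.57 0.75 0 0"

```text
clock: 14.15
ee_pos: [688.5, 159.3, 145.3]
orientation: [[-0.994, -0.11, -0.002], [-0.11, 0.994, -0.001], [0.002, -0.001, -1.0]]
contact_force: [-0.1, -0.6, -0.1]
finger_gap: 0.0
grip_force: 0.0
```

```bash
python3 - <<'E'
from h import *
p=get_image("wrist"); save(p,"w7")
print(monitor.read_state()["ee_pos"],np.array(p["extrinsics"])[:3,3])
c=proj(p,[[642,149,31.]])[0];u,v=int(c[0])-20,int(c[1])-20;print(u,v)
im=cv2.resize(p["frame"][v:v+40,u:u+40,::-1],(600,600),interpolation=cv2.INTER_NEAREST)
cv2.imwrite("pics/c7.png",im)
E
```

```text
[688.39412965 158.81850269 145.38548104] [608.13095285 150.28467265 275.01264534]
250 136
```

View pics/c7.png

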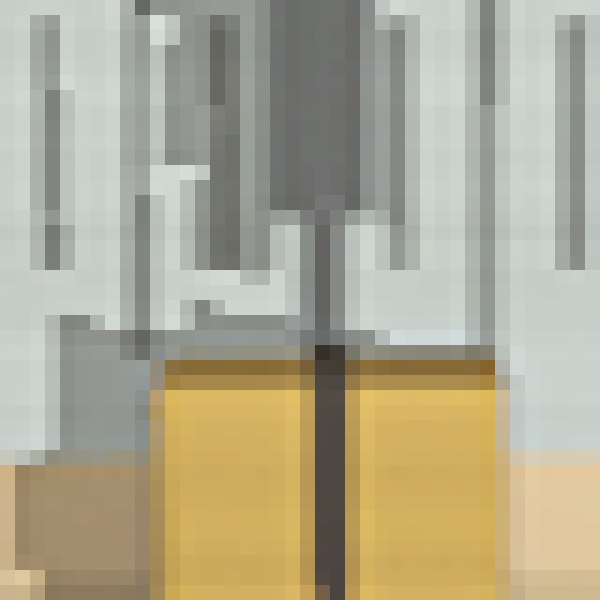

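This near-overhead view shows the tongue tip at column 322 and the line at column 329. At about 18.6 px/mm that is 0.35 mm short, well within the 2 mm line. I'll take the hand away and hand in the job.

Request:
carry_out --pt "0 0 -0.3 0" --pt "0 0 -0.6 0" --pt "0 0 -0.9 0" --pt "0 0 -0.9 0" --pt "0 0 -0.9 0"

```text
clock: 14.7
ee_pos: [689.7, 158.6, 255.6]
orientation: [[-0.994, -0.108, 0.002], [-0.108, 0.994, 0.0], [-0.002, -0.0, -1.0]]
contact_force: [-0.8, -0.6, -0.4]
finger_gap: 0.2
grip_force: 0.0
```

```bash
python3 -c "
from station import robot
print(robot.job_done())"
```

```text
the job is handed in; nothing more can be done
None
```

The jaw is set using only the wheel: the index tongue points at the gauge line, about 0.35 mm short by the last picture, the hand is clear, and the job was handed in at about 15 s (no verdict came back).

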